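Clear the rejected tee off the pressure-test shelf

ROBOT

A 6-joint arm with a two-finger parallel gripper is mounted at the origin on a cart in front of the work surface, level with it; the furniture and walls round the work are solid. World frame = base frame: x ahead of the robot, y to its left, z up, the work surface at z = 0. Lengths are in mm, angles in rad, forces in N, time in s.
With the tool pointing down it reaches from about 300 to 775 mm from the base axis. Payload 14.6 kg.
Tool frame: the origin (TCP) lies midway between the tips of the shut fingers; the grasp point (between the pads) lies manip.grasp_offset behind it (manip.grasp_offset is the distance from the TCP to the grasp point, in mm); z points along the fingers, y is the direction in which the jaws open and shut (so a half turn about z gives the same grasp; the last joint's range is limited). The gripper opens to 94 mm and grips with 3 to 60 N. Pads are 16 mm wide; open, the fingers measure 119 mm over their backs; the gripper's body (75 mm by 177 mm) begins 78 mm behind the grasp point.
Start: joints at [1.212, 0.3, 1.521, -0, 1.321, -0.067], TCP at [158.22, 526.741, 205.446] pointing down, gripper open.
Joint ranges: [-3.03, 3.03], [-0.79, 2.21], [0.23, 2.52], [-1.04, 4.18], [0, 3.07], [-2.55, 2.55]. Speed limits (rad/s): [2.22, 2.22, 2.57, 3.14, 3.14, 3.14].

INTERFACE

Orientations are given as [roll, pitch, yaw] about the fixed x, y, z axes, in that order (R = Rz(yaw) Ry(pitch) Rx(roll)).
In Python, from cell import monitor, vision, order, manip gives the robot as it stands.
- The arm moves only by the shell command python3 -m jog 'ROWS' [FORCE]. ROWS is JSON, a list of rows, each a list of 7 numbers: the shift along the tool's x, y, z in cm, then the turn, a rotation vector about the tool's x, y, z in rad, then the opening in per cent of the stroke, from 0 (shut) to 100 (fully open). In form: [[tx, ty, tz, rx, ry, rz, jaw], ...]. A call has 1 to 8 rows; each row shifts and turns the commanded pose from where the row before left it, along the tool's axes as they then stand; what a row does not reach is not made up. A row lasts 1/10 s, in which the tool goes at most 50 mm and 8.59 degrees, less where a joint would pass 70% of its speed; a pose out of reach is approached as far as the arm can. A call is refused whole if a number of a shift passes 5 or a number of a turn 0.15, either way. A call with a gripper value outside its range is refused whole. The fingers move at their own pace and stop on an object; FORCE is the grip in N (left out, the last holds). Time passes only in rows, so rows that do not move let the fingers close. It gives the time, the measured TCP pose, the force and the opening at its end, in the units of the state.
- monitor.read_state(): the state, without advancing time (a new reading comes with each control period).
- vision.camera(name): name is "scene" or "top" or "wrist"; returns a dict with "color" (400x640x3 uint8, blue, green, red), "fx", "fy", "cx", "cy" (pixels), "cam_to_world" (4x4, takes a point from camera to world coordinates); the wrist camera has in their place "tool_from_camera" (4x4, takes a point from camera to tool coordinates, whose origin is the TCP and whose axes are the flange's). Camera axes: x right, y down, z forward; pixel columns grow to the right and rows downward; lengths in mm; the calibration is good to about 2 mm. A picture is of the moment at which its call begins: read the wrist's pose just before it. There is no depth.
- order.sign_off(): hands the job in, once; it reports no verdict.
The state is a dict: "clock": time; "joints": joint angles; "qd": joint speeds; "effort": joint torques, N m; "eef_pos": TCP position; "eef_rot": TCP orientation; "wrist_force": force on the tool from outside, world axes, zero at the start; "moment": the same for the moment, N m; "finger_gap": finger opening in mm.
Only numpy, scipy, OpenCV 4.12 (cv2) and the standard library are available. Lean on these libraries where they do the work, as an engineer would, in place of code of your own. Each camera call takes 0.05 s, during which the arm holds its last target.

TASK

A tube tee has failed its pressure test and lies on the raised shelf under the low clear shield. Draw the pusher out of its sleeve, lay it down on the bench, take it again by its red tail end, and with it push the tee along the shelf and off the far edge into the yellow reject bin below, without touching the tee with the gripper. Then lay the pusher flat on the bench again, and leave the bin and the other tools where they are.

Things in the scene. Friction and masses are not known exactly. Their poses are not given: they have to be found in the camera images.
- test_stand: grey stand fixed to the bench with a dark steel shelf, 120 mm (x) by 116 mm, top 100 mm above the bench, in a clear tunnel of the same length (side walls and flat roof) open at both ends, inside 100 mm wide and 45 mm high; roof top at 149 mm. Origin on the bench under the shelf centre; x points along the tunnel from the entry to the drop edge above the bin, z up. Nothing stands before the entry.
- shelf_entry (a point): middle of the shelf's entry edge, on the shelf top (z = 100 mm); axes as the stand's
- shelf_edge (a point): middle of the shelf's drop edge, on the shelf top (z = 100 mm), 120 mm along x from shelf_entry; axes as the stand's
- reject_bin: yellow open bin, 140 mm (its x) by 150 mm (its y) and 75 mm high, walls and floor 4 mm, 0.6 kg, standing loose on the bench with one side under the shelf's drop edge. Origin at the centre of its underside, z up.
- tee_center (a point): white-grey rejected tube tee lying on the shelf inside the tunnel, 44 mm (its x) by 62 mm (its y) by 23 mm high; this point is its centre, 11.5 mm above its underside. It slides freely, and falls once its centre is past the drop edge.
- sleeve: blue steel sleeve fixed to the bench, 135 mm long (its x), 38 mm wide and 32 mm high, with foot tabs out to 32 mm either side; closed on top, at the sides and at the back, open at its +x end and underneath to the bench top. Inside it is 26 mm wide and 27 mm high. Origin at the centre of its underside, x points out of the mouth.
- sleeve_mouth (a point): middle of the sleeve's mouth, 67.5 mm from its centre, 9 mm above the bench; the pusher is drawn straight out along x
- pusher: T-shaped pusher, 200 mm long (x), 80 g, flat underneath: square handle 16 mm wide, 18 mm high, its last 42 mm a red tail end; at +x a cross blade 64 mm wide, 24 mm high, 10 mm thick with black face. Origin at the centre of its underside: blade face at x = +100 mm, tail end at -100 mm; z up. At first it lies on the bench with its tail in the sleeve; only 70 to 85 mm with the blade show.
- pusher_center (a point): centre of the pusher, half-way along and 9 mm above its underside; axes as the pusher's
- pusher_grip (a point): middle of the red tail end, 80 mm behind the pusher's centre, 9 mm above its underside: gripped here, the blade face is 180 mm ahead and reaches through the whole tunnel while the fingers stay outside; axes as the pusher's
- pliers: blue pliers lying on the bench, 164 mm long; origin under its centre. Leave alone.
- hex_key: black bent hex key lying on the bench, 93 mm long; origin under its centre. Leave alone.
Things that resemble listed ones, but are neither listed nor needed, are in the scene too. Several things have the shape of the sleeve; the one meant has the colours described above.

How it is judged:
By the outcome, as a careful person would: the job done as asked, in the order asked, and still so for the second after the job is handed in, with the robot touching nothing.
It also fails if it takes over 66 s, if anything falls off the work surface, if the arm or the gripper's body presses on something with over 40 N, if the wrist force passes 120 N, or if a joint passes its speed limit or range.

## Working session

There is one attempt and no reset: what is moved stays moved. The work goes in short steps, Python scripts to look and compute and a shell command to move; the robot and the scene stay as the last step left them, time stands still between calls to the robot, and variables do not carry over. Pictures are saved under pics/ and viewed, and the job is handed in when it is done.

```bash
ls; mkdir -p pics
python3 - <<'E'
from cell import monitor, vision, order, manip
import cv2
s=monitor.read_state(); print(s, manip.grasp_offset)
for n in("scene","top","wrist"):
    c=vision.camera(n); cv2.imwrite(f"pics/{n}0.png",c["color"])
    print(n,c["fx"],c["cx"],c["cy"],c.get("cam_to_world",c.get("tool_from_camera")))
E
```

```text
pics
{'clock': 0.0, 'joints': array([ 1.21238412e+00,  3.00469658e-01,  1.52159071e+00,  1.97409391e-06,
        1.32066496e+00, -6.65941742e-02]), 'qd': array([-9.21949558e-04,  7.78807672e-04, -1.48005952e-03,  9.68103266e-05,
        4.73801795e-04,  6.39121649e-04]), 'effort': array([ 8.42059144e-04, -5.31795073e+01, -3.52744532e+01,  7.08994735e-02,
        2.43010547e-02, -7.59577097e-05]), 'eef_pos': array([158.14027449, 526.50569368, 204.8830377 ]), 'eef_rot': array([-3.14046261e+00, -7.72820286e-05,  2.84977408e+00]), 'wrist_force': array([ 0.01037965, -0.0555741 ,  0.06772616]), 'moment': array([-0.00199677,  0.02079562, -0.03320257]), 'finger_gap': 93.80307372474229} 18.8
scene 363.44112468827916 322.9377419963907 199.24493795301498 [[-8.65775087e-01 -3.82648076e-01  3.22511935e-01  3.42932444e+02]
 [-5.00411572e-01  6.67978814e-01 -5.50810823e-01  4.25571478e+02]
 [-4.66443807e-03 -6.38266993e-01 -7.69800941e-01  7.54121405e+02]
 [ 0.00000000e+00  0.00000000e+00  0.00000000e+00  1.00000000e+00]]
top 475.5020159788182 322.1908465956722 200.6632947150061 [[-2.07878670e-02 -9.85340270e-01  1.69329312e-01  4.25962250e+02]
 [-9.99533800e-01  1.66942918e-02 -2.55633104e-02 -2.23267936e+01]
 [ 2.23617263e-02 -1.69781778e-01 -9.85227944e-01  1.24253592e+03]
 [ 0.00000000e+00  0.00000000e+00  0.00000000e+00  1.00000000e+00]]
wrist 344.6366377745921 321.00826683528317 196.46700850479 [[-2.69158988e-05 -9.57230387e-01 -2.89326780e-01  8.60591662e+01]
 [ 9.99999872e-01  1.20238253e-04 -4.90834636e-04 -1.73645699e-02]
 [ 5.04629975e-04 -2.89326756e-01  9.57230261e-01 -1.79903014e+02]
 [ 0.00000000e+00  0.00000000e+00  0.00000000e+00  1.00000000e+00]]
```

View pics/scene0.png

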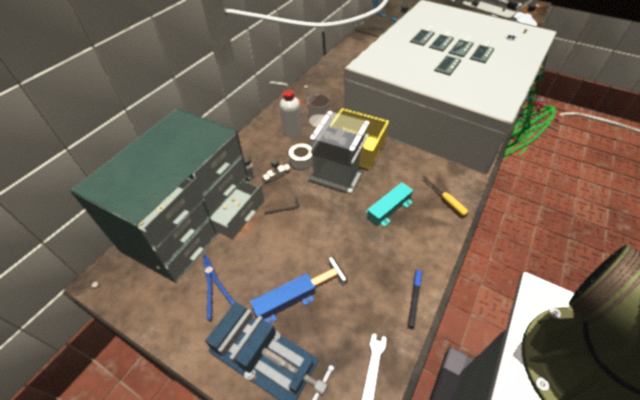

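View pics/top0.png

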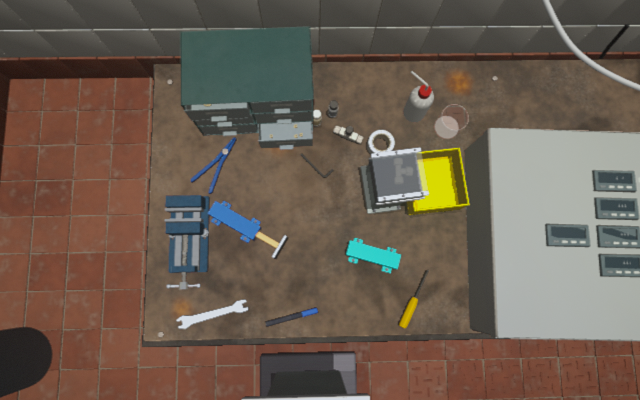

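View pics/wrist0.png

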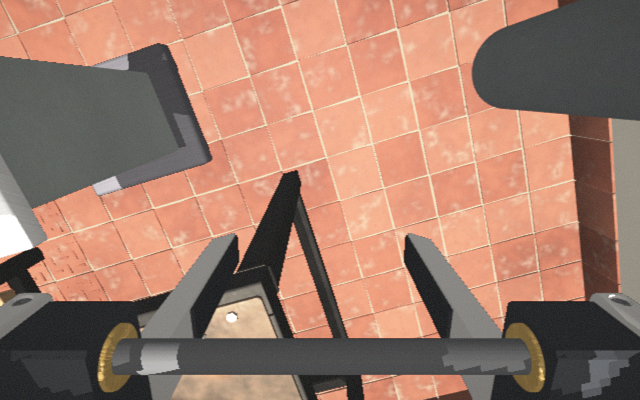

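The top view shows the blue sleeve at about (235,222) with the pusher's blade at (280,246). The stand is near (398,178), with its drop edge facing right towards the bin at (440,182). The cyan sleeve at (373,255) is a decoy. I'll measure these next.

```bash
cat > h.py <<'E'
import numpy as np, cv2, glob
from cell import monitor, vision, order, manip
from scipy.spatial.transform import Rotation as R
def ray(c,uv,T=None):
    T=np.array(c["cam_to_world"]) if T is None else T
    d=T[:3,:3]@np.array([(uv[0]-c["cx"])/c["fx"],(uv[1]-c["cy"])/c["fy"],1.]); return T[:3,3],d
def onz(c,uv,z,T=None):
    o,d=ray(c,uv,T); return o+d*(z-o[2])/d[2]
def proj(c,p,T=None):
    T=np.array(c["cam_to_world"]) if T is None else T
    q=np.linalg.inv(T)@np.append(p,1); return np.array([c["fx"]*q[0]/q[2]+c["cx"],c["fy"]*q[1]/q[2]+c["cy"]])
def wristT(s,c):
    T=np.eye(4);T[:3,:3]=R.from_euler('xyz',s["eef_rot"]).as_matrix();T[:3,3]=s["eef_pos"]
    return T@np.array(c["tool_from_camera"])
E
python3 - <<'E'
from h import *
t=cv2.imread("pics/top0.png");s=cv2.imread("pics/scene0.png")
def crop(im,x0,x1,y0,y1,k,n): cv2.imwrite(n,cv2.resize(im[y0:y1,x0:x1],None,fx=k,fy=k,interpolation=cv2.INTER_CUBIC))
crop(t,340,480,130,230,5,"pics/t_stand.png")
crop(t,190,310,190,280,6,"pics/t_push.png")
crop(s,230,360,240,330,6,"pics/s_push.png")
crop(s,270,410,90,200,5,"pics/s_stand.png")
E
```

```text
(no output)
```

View pics/t_stand.png

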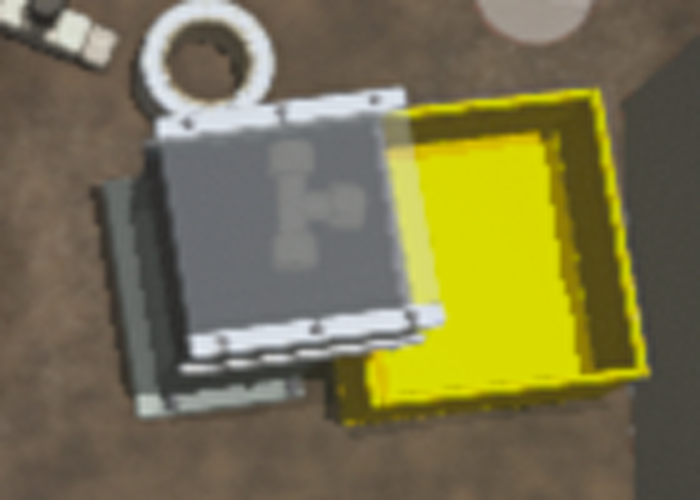

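View pics/t_push.png

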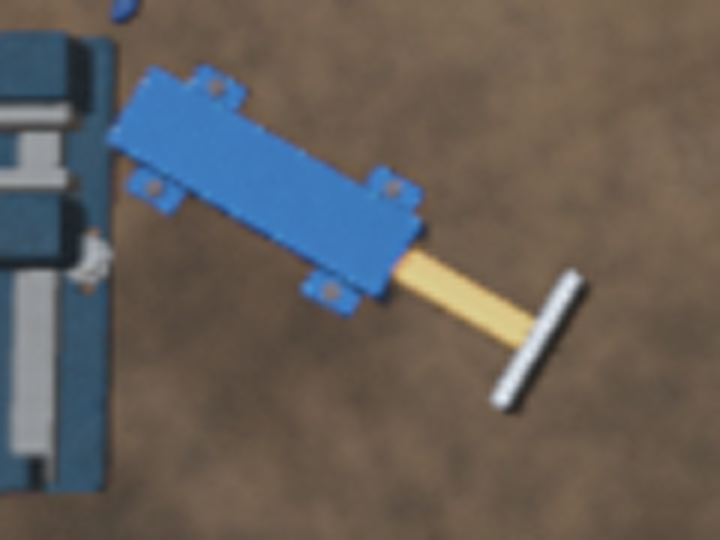

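View pics/s_push.png

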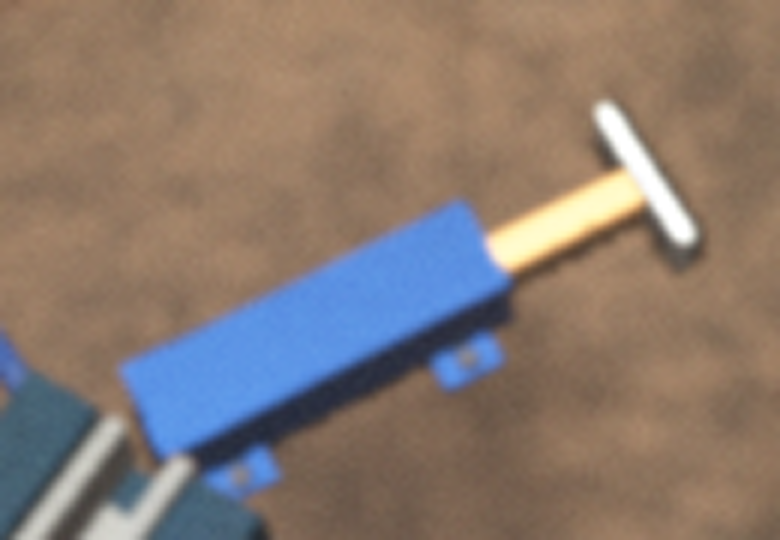

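View pics/s_stand.png

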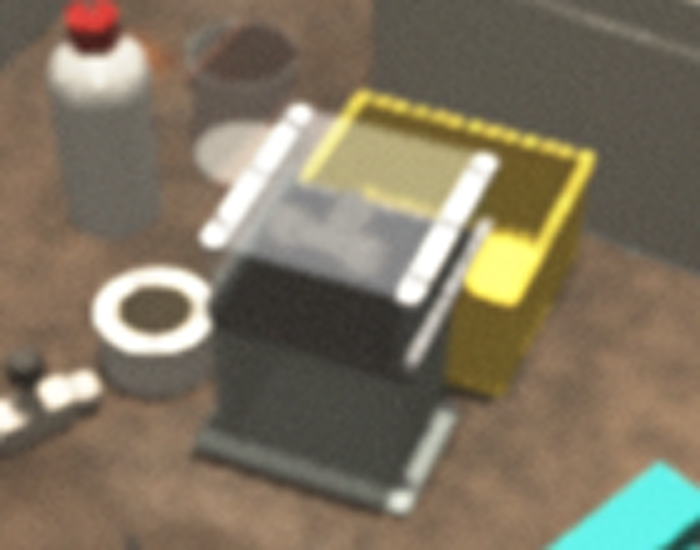

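Run:
```python
from h import *
t=vision.camera("top"); s=vision.camera("scene")
def P(c,k,x0,y0,pts,z): return np.array([onz(c,(x0+(a+.5)/k-.5,y0+(b+.5)/k-.5),z) for a,b in pts])
roof=P(t,5,340,130,[(155,122),(405,88),(443,325),(192,358)],149);print("roof",roof.round(1),roof.mean(0), [np.linalg.norm(roof[i]-roof[(i+1)%4]) for i in range(4)])
d=roof[1]-roof[0]+roof[2]-roof[3];print("yaw",np.arctan2(d[1],d[0]))
roof=P(s,5,270,90,[(208,247),(298,103),(497,155),(410,305)],149);print("roof s",roof.round(1),roof.mean(0), [np.linalg.norm(roof[i]-roof[(i+1)%4]) for i in range(4)])
sl=P(t,6,190,190,[(152,68),(425,225),(385,300),(110,140)],32);print("sleeve",sl.round(1),sl.mean(0),[np.linalg.norm(sl[i]-sl[(i+1)%4]) for i in range(4)])
d=sl[1]-sl[0]+sl[2]-sl[3];print("yaw",np.arctan2(d[1],d[0]))
sl=P(s,6,230,240,[(120,368),(460,200),(515,283),(170,462)],32);print("sleeve s",sl.round(1),sl.mean(0),[np.linalg.norm(sl[i]-sl[(i+1)%4]) for i in range(4)])
d=sl[1]-sl[0]+sl[2]-sl[3];print("yaw",np.arctan2(d[1],d[0]))
b=P(t,6,190,190,[(578,270),(503,408)],24);print("blade",b.round(1),b.mean(0),np.linalg.norm(b[0]-b[1])); d=b[0]-b[1];print("yaw",np.arctan2(d[1],d[0])-np.pi/2)
b=P(s,6,230,240,[(603,103),(688,240)],24);print("blade s",b.round(1),b.mean(0),np.linalg.norm(b[0]-b[1]));d=b[0]-b[1];print("yaw",np.arctan2(d[1],d[0])-np.pi/2)
h=P(t,6,190,190,[(408,263),(527,335)],18);print("handle",h.round(1))
h=P(s,6,230,240,[(498,255),(638,190)],18);print("handle s",h.round(1))
tee=P(t,5,340,130,[(292,205),(292,158),(293,250),(345,207)],112);print("tee",tee.round(1))
bi=P(t,5,340,130,[(600,92),(648,375),(340,420)],75);print("bin",bi.round(1))
```

```text
roof [[ 724.6 -168.3  149. ]
 [ 739.6 -288.8  149. ]
 [ 624.1 -300.3  149. ]
 [ 610.4 -181.3  149. ]] [ 674.70964033 -234.66048904  149.        ] [np.float64(121.46449379995575), np.float64(116.07226505339423), np.float64(119.79485031923723), np.float64(114.94405883841904)]
yaw -1.451338915514334
roof s [[ 720.2 -162.7  149. ]
 [ 738.8 -287.6  149. ]
 [ 625.8 -300.6  149. ]
 [ 612.9 -175.1  149. ]] [ 674.42520228 -231.51165834  149.        ] [np.float64(126.30500180507897), np.float64(113.71462423662692), np.float64(126.20296956563224), np.float64(108.06254858852537)]
sleeve [[638.  222.1  32. ]
 [568.3 105.4  32. ]
 [536.7 122.2  32. ]
 [607.2 239.3  32. ]] [587.53622209 172.24138483  32.        ] [np.float64(135.96332750611768), np.float64(35.817843229504604), np.float64(136.71955235852658), np.float64(35.37357901875694)]
yaw -2.1109506286433586
sleeve s [[640.4 225.2  32. ]
 [571.6 110.3  32. ]
 [537.1 128.7  32. ]
 [605.  243.7  32. ]] [588.52429627 176.95967088  32.        ] [np.float64(133.81027940029608), np.float64(39.086355548430824), np.float64(133.5220721678745), np.float64(39.894751029158435)]
yaw -2.1072059267644407
blade [[548.7  40.9  24. ]
 [490.7  73.1  24. ]] [519.67777333  57.04518654  24.        ] 66.36607288091606
yaw -2.0772451119047655
blade s [[548.3  44.1  24. ]
 [492.9  79.   24. ]] [520.5959272   61.57712398  24.        ] 65.4414216256191
yaw -2.132569954488608
handle [[553.7 114.1  18. ]
 [521.8  63.3  18. ]]
handle s [[552.  116.4  18. ]
 [520.1  67.3  18. ]]
tee [[ 691.8 -238.9  112. ]
 [ 715.5 -240.   112. ]
 [ 669.3 -238.3  112. ]
 [ 690.4 -264.9  112. ]]
bin [[ 757.3 -407.    75. ]
 [ 610.4 -420.9   75. ]
 [ 590.3 -264.7   75. ]]
```

```bash
cat >> h.py <<'E'
def plan(pos,yaw,n,jaw,s=None):
    s=s or monitor.read_state()
    p=np.array(s["eef_pos"]);Rc=R.from_euler('xyz',s["eef_rot"])
    Rt=R.from_euler('xyz',[np.pi,0,yaw]); dv=(Rc.inv()*Rt).as_rotvec()/n; dp=(np.array(pos)-p)/n
    print("at",p.round(1),s["eef_rot"].round(3),"dist",np.linalg.norm(dp*n).round(1))
    out=[]
    for i in range(n):
        l=Rc.inv().apply(dp)/10
        out.append([round(float(v),2) for v in l]+[round(float(v),3) for v in dv]+[jaw]); Rc=Rc*R.from_rotvec(dv)
    for i in range(0,n,8): print(out[i:i+8])
E
python3 - <<'E'
from h import *
plan([535,87,150],1.03,16,100)
t=vision.camera("top")
for z in(150,200,250): print(onz(t,(312,125),z),onz(t,(312,97),z),onz(t,(312,145),100))
E
```

```text
at [158.2 526.6 205.2] [-3.141 -0.     2.85 ] dist 581.7
[[-3.05, -1.95, 0.35, -0.0, 0.0, 0.114, 100], [-3.25, -1.6, 0.35, -0.0, 0.0, 0.114, 100], [-3.41, -1.22, 0.35, -0.0, 0.0, 0.114, 100], [-3.52, -0.82, 0.35, -0.0, 0.0, 0.114, 100], [-3.59, -0.42, 0.35, -0.0, 0.0, 0.114, 100], [-3.62, -0.01, 0.35, -0.0, 0.0, 0.114, 100], [-3.6, 0.4, 0.35, -0.0, 0.0, 0.114, 100], [-3.53, 0.81, 0.35, -0.0, 0.0, 0.114, 100]]
[[-3.41, 1.21, 0.34, -0.0, 0.0, 0.114, 100], [-3.25, 1.58, 0.34, -0.0, 0.0, 0.114, 100], [-3.05, 1.94, 0.34, -0.0, 0.0, 0.114, 100], [-2.81, 2.28, 0.34, -0.0, 0.0, 0.114, 100], [-2.54, 2.58, 0.34, -0.0, 0.0, 0.114, 100], [-2.23, 2.85, 0.34, -0.0, 0.0, 0.114, 100], [-1.89, 3.09, 0.34, -0.0, 0.0, 0.114, 100], [-1.53, 3.28, 0.34, -0.0, 0.0, 0.114, 100]]
[798.11980953 -30.0738588  150.        ] [868.86099389 -31.28759643 150.        ] [763.24741612 -29.53786042 100.        ]
[781.08798686 -29.7193137  200.        ] [848.59169485 -30.87750453 200.        ] [763.24741612 -29.53786042 100.        ]
[764.05616419 -29.3647686  250.        ] [828.32239581 -30.46741262 250.        ] [763.24741612 -29.53786042 100.        ]
```

```bash
python3 -m jog '[[-3.05,-1.95,0,0,0,0.114,100],[-3.25,-1.6,0,0,0,0.114,100],[-3.4,-1.2,0,0,0,0.114,100],[-3.5,-0.8,0,0,0,0.114,100],[-3.6,-0.4,0,0,0,0.114,100],[-3.6,0,0,0,0,0.114,100],[-3.6,0.4,0,0,0,0.114,100],[-3.5,0.8,0,0,0,0.114,100]]' 20 && python3 -m jog '[[-3.4,1.2,0.7,0,0,0.114,100],[-3.25,1.6,0.7,0,0,0.114,100],[-3.05,1.95,0.7,0,0,0.114,100],[-2.8,2.3,0.7,0,0,0.114,100],[-2.55,2.6,0.7,0,0,0.114,100],[-2.25,2.85,0.7,0,0,0.114,100],[-1.9,3.1,0.7,0,0,0.114,100],[-1.5,3.3,0.7,0,0,0.114,100]]' && python3 -m jog '[[0,0,0,0,0,0,100],[0,0,0,0,0,0,100]]'
python3 - <<'E'
from h import *
s=monitor.read_state();print(s["eef_pos"],s["eef_rot"])
c=vision.camera("wrist");cv2.imwrite("pics/w1.png",c["color"]); plan([535,87,150],1.03,3,100)
E
```

```text
clock: 1.1
eef_pos: [347.0, 306.4, 205.5]
eef_rot: [3.141, -0.0, 1.933]
wrist_force: [-0.1, 0.4, 0.3]
finger_gap: 94.2
clock: 1.9
eef_pos: [535.6, 85.9, 149.2]
eef_rot: [3.142, -0.0, 1.021]
wrist_force: [0.6, -0.4, 0.9]
finger_gap: 94.1
clock: 2.1
eef_pos: [534.7, 86.9, 149.0]
eef_rot: [-3.141, 0.0, 1.026]
wrist_force: [0.2, 0.2, 0.3]
finger_gap: 93.6
[534.67578693  86.86264088 149.04146675] [-3.14077245e+00  4.85207306e-04  1.02560131e+00]
at [534.5  87.5 149.4] [-3.141  0.     1.027] dist 0.9
[[-0.0, 0.02, -0.02, -0.0, 0.0, -0.001, 100], [-0.0, 0.02, -0.02, -0.0, 0.0, -0.001, 100], [-0.0, 0.02, -0.02, -0.0, 0.0, -0.001, 100]]
```

View pics/w1.png

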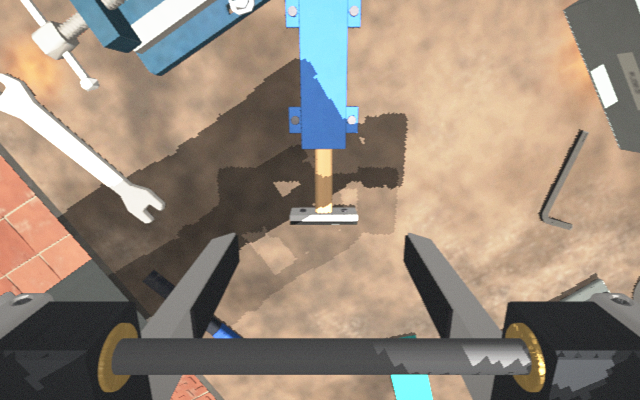

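The wrist view shows the sleeve mouth edge at v≈149, the handle centred at u≈324, and the blade's top edges at about (290,208) and (358,223).

```bash
python3 - <<'E'
from h import *
c=vision.camera("wrist");s=monitor.read_state();T=wristT(s,c)
f=lambda u,v,z:onz(c,(u,v),z,T)
m=(f(302,149,32)+f(346,149,32))/2; b0=(f(302,10,32)+f(346,10,32))/2
d=m-b0;print("sleeve mouth",m,"yaw",np.arctan2(d[1],d[0]))
h1=f(324,152,18);h2=f(324,205,18);d=h2-h1;print("handle",h1,h2,np.arctan2(d[1],d[0]))
print("hw",f(316,152,18)-f(332,152,18), f(316,200,18)-f(332,200,18))
bl=[f(290,209,24),f(358,208,24)];print("blade back top",bl,sum(bl)/2); d=bl[1]-bl[0];print(np.arctan2(d[1],d[0])-np.pi/2, np.linalg.norm(d))
E
python3 - <<'E'
import cv2;i=cv2.imread('pics/w1.png');cv2.imwrite('pics/w1c.png',cv2.resize(i[130:240,260:390],None,fx=6,fy=5))
E
```

```text
sleeve mouth [554.83571884 119.04997046  32.        ] yaw -2.1115944796255253
handle [552.40051068 114.75033185  18.        ] [526.30185992  71.29005407  18.        ] -2.111596143248307
hw [-12.44703778   7.51930078   0.        ] [-12.97097344   7.83774345   0.        ]
blade back top [array([497.99692938,  86.0951618 ,  24.        ]), array([552.9765887 ,  54.02645617,  24.        ])] [525.48675904  70.06080899  24.        ]
-2.098833287817324 63.64876133968509
```

View pics/w1c.png

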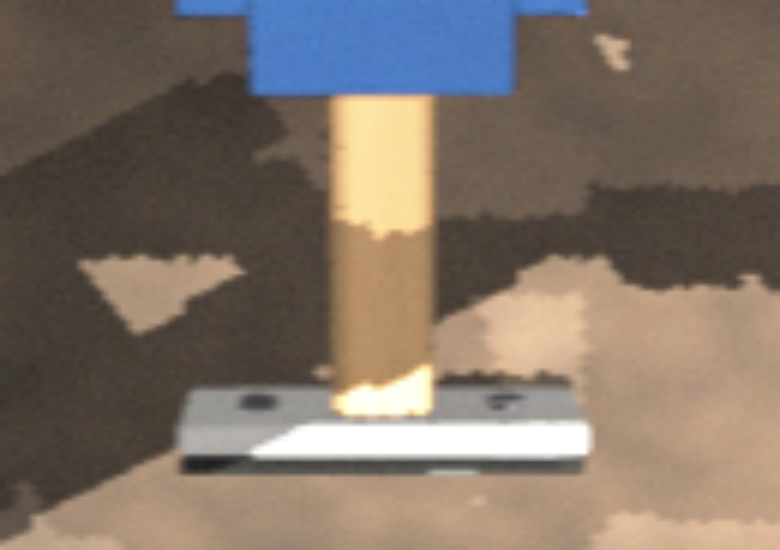

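Run:
```python
from h import *
plan([539.2,93.3,3],1.031,4,100)
```

```text
at [534.4  87.8 149.6] [-3.142 -0.     1.028] dist 146.8
[[0.18, 0.03, 3.67, -0.0, -0.0, -0.001, 100], [0.18, 0.03, 3.67, -0.0, -0.0, -0.001, 100], [0.18, 0.03, 3.67, -0.0, -0.0, -0.001, 100], [0.18, 0.03, 3.67, -0.0, -0.0, -0.001, 100]]
```

```bash
python3 -m jog '[[0.35,0.06,3.7,0,0,0,100],[0.35,0.06,3.7,0,0,0,100],[0,0,3.6,0,0,-0.003,100],[0,0,2.5,0,0,0,100],[0,0,1.1,0,0,0,100],[0,0,0,0,0,0,100]]' 20 && python3 -m jog '[[0,0,0,0,0,0,0],[0,0,0,0,0,0,0],[0,0,0,0,0,0,0],[0,0,0,0,0,0,0],[0,0,0,0,0,0,0],[0,0,0,0,0,0,0],[0,0,0,0,0,0,0],[0,0,0,0,0,0,0]]' 25
```

```text
clock: 2.8
eef_pos: [538.8, 93.1, 2.9]
eef_rot: [-3.14, 0.001, 1.03]
wrist_force: [-0.4, 0.1, -0.9]
finger_gap: 93.8
clock: 3.6
eef_pos: [539.4, 92.6, 3.4]
eef_rot: [-3.142, 0.0, 1.029]
wrist_force: [0.7, -0.6, -0.5]
finger_gap: 33.5
```

```bash
python3 -m jog '[[0,0,0,0,0,0,0],[0,0,0,0,0,0,0],[0,0,0,0,0,0,0],[0,0,0,0,0,0,0],[0,0,0,0,0,0,0]]' 25 && python3 -m jog '[[-0.5,0,-0.1,0,0,0,0],[-2,0,0,0,0,0,0],[-2,0,0,0,0,0,0],[-2,0,0,0,0,0,0]]'
```

```text
clock: 4.1
eef_pos: [539.4, 92.6, 3.4]
eef_rot: [-3.142, 0.0, 1.029]
wrist_force: [0.5, -0.2, -0.3]
finger_gap: 15.9
clock: 4.5
eef_pos: [505.2, 36.1, 4.4]
eef_rot: [-3.141, 0.0, 1.029]
wrist_force: [0.8, -0.1, -0.3]
finger_gap: 15.8
```

```bash
python3 -m jog '[[-2.2,0,0,0,0,0,0],[-2.2,0,0,0,0,0,0],[-2.2,0,0,0,0,0,0],[-1.6,0,0,0,0,0,0],[-0.3,0,-0.5,0,0,0,0],[0,0,-2.2,0,0,0,0],[0,0,-2.2,0,0,0,0],[0,0,0,0,0,0,0]]'
python3 - <<'E'
from h import *
plan([587,-77.6,50],1.69,6,0)
c=vision.camera("top");cv2.imwrite("pics/t2.png",c["color"][100:340,140:480].repeat(2,0).repeat(2,1))
E
```

```text
clock: 5.3
eef_pos: [463.7, -35.8, 56.1]
eef_rot: [3.137, -0.002, 1.029]
wrist_force: [0.4, 0.4, -0.9]
finger_gap: 16.1
at [463.7 -35.8  56.1] [ 3.137e+00 -2.000e-03  1.029e+00] dist 130.3
[[0.46, 2.12, 0.11, 0.001, -0.0, -0.11, 0], [0.23, 2.16, 0.11, 0.001, -0.0, -0.11, 0], [-0.01, 2.17, 0.11, 0.001, -0.0, -0.11, 0], [-0.25, 2.16, 0.11, 0.001, -0.0, -0.11, 0], [-0.49, 2.12, 0.1, 0.001, -0.0, -0.11, 0], [-0.71, 2.05, 0.1, 0.001, -0.0, -0.11, 0]]
```

View pics/t2.png

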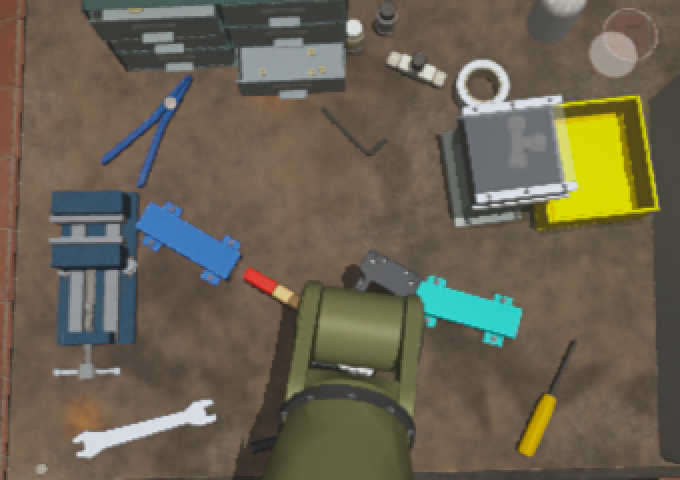

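```bash
python3 -m jog '[[0.46,2.1,0,0,0,-0.11,0],[0.23,2.2,0,0,0,-0.11,0],[0,2.2,0,0,0,-0.11,0],[-0.25,2.2,0,0,0,-0.11,0],[-0.5,2.1,0,0,0,-0.11,0],[-0.7,2.0,0,0,0,-0.11,0],[0,0,0,0,0,0,0],[0,0,0,0,0,0,0]]'
python3 - <<'E'
from h import *
plan([587,-77.6,4],1.69,3,0)
s=monitor.read_state()
c=vision.camera("wrist");cv2.imwrite("pics/w2.png",c["color"])
E
```

```text
clock: 6.15
eef_pos: [584.9, -77.5, 52.1]
eef_rot: [-3.14, -0.001, 1.687]
wrist_force: [-0.3, 0.3, 0.9]
finger_gap: 15.9
at [584.9 -77.5  52.1] [-3.140e+00 -1.000e-03  1.687e+00] dist 48.1
[[-0.01, 0.07, 1.6, -0.001, -0.0, -0.001, 0], [-0.01, 0.07, 1.6, -0.001, -0.0, -0.001, 0], [-0.01, 0.07, 1.6, -0.001, -0.0, -0.001, 0]]
```

View pics/w2.png

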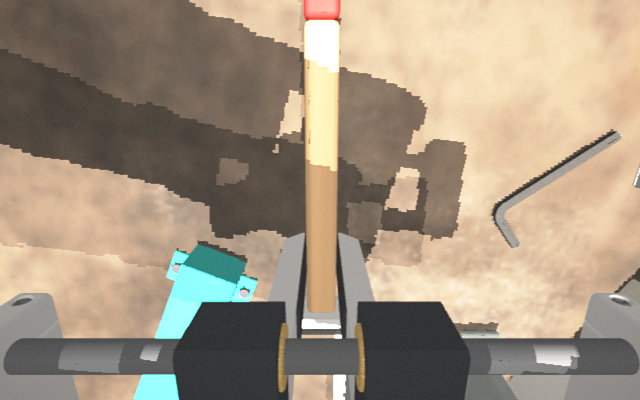

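The picture shows the pusher held straight, with its red tail at (322,8). The hex key is to the right, with its corner at (497,215). I'll check the hex key's clearance, then lower.

```bash
python3 - <<'E'
from h import *
s=monitor.read_state();c=vision.camera("wrist");T=wristT(s,c)
for uv in((497,215),(515,243),(615,135)): print(onz(c,uv,3,T).round(0))
print("tail-red start",onz(c,(322,19),68,T))
E
python3 -m jog '[[0,0,1.8,0,0,0,0],[0,0,1.7,0,0,0,0],[0,0,0.9,0,0,0,0],[0,0,0.35,0,0,0,0],[0,0,0,0,0,0,0],[0,0,0,0,0,0,0]]'
```

```text
[707. -61.   3.]
[725. -81.   3.]
[769.   3.   3.]
tail-red start [570.51503317  37.06176412  68.        ]
clock: 6.85
eef_pos: [586.0, -78.0, 6.7]
eef_rot: [3.141, 0.0, 1.689]
wrist_force: [-0.4, 0.4, -0.4]
finger_gap: 16.0
```

```bash
python3 -m jog '[[0,0,0.15,0,0,0,0],[0,0,0.1,0,0,0,0],[0,0,0,0,0,0,0],[0,0,0,0,0,0,0]]'
```

```text
clock: 7.25
eef_pos: [585.7, -77.9, 3.5]
eef_rot: [3.141, 0.0, 1.689]
wrist_force: [0.6, 0.1, -0.5]
finger_gap: 16.0
```

```bash
python3 -m jog '[[0,0,0,0,0,0,60],[0,0,0,0,0,0,60],[0,0,0,0,0,0,60],[0,0,0,0,0,0,60],[0,0,0,0,0,0,60],[0,0,-2,0,0,0,60],[0,0,-4,0,0,0,60],[0,0,-4.5,0,0,0,60]]' && python3 -m jog '[[3.5,0,-1,0,0,0,60],[4,0,-1,0,0,0,60],[4,0,0,0,0,0,60],[2.3,0,0,0,0,0,60],[0,0,0,0,0,0,60],[0,0,0,0,0,0,60]]'
python3 - <<'E'
from h import *
s=monitor.read_state();print(s["eef_pos"],s["eef_rot"])
c=vision.camera("wrist");cv2.imwrite("pics/w3.png",c["color"])
c=vision.camera("top");cv2.imwrite("pics/t3.png",c["color"][100:340,140:480].repeat(2,0).repeat(2,1))
E
```

```text
clock: 8.05
eef_pos: [584.9, -77.8, 108.7]
eef_rot: [-3.139, -0.001, 1.689]
wrist_force: [0.5, 0.8, 0.3]
finger_gap: 56.3
clock: 8.65
eef_pos: [569.4, 59.0, 128.5]
eef_rot: [3.142, 0.0, 1.69]
wrist_force: [-0.2, 0.3, -0.2]
finger_gap: 56.3
[569.4351674   58.96873655 128.45299678] [3.14156923e+00 1.85782307e-04 1.68957793e+00]
```

View pics/w3.png

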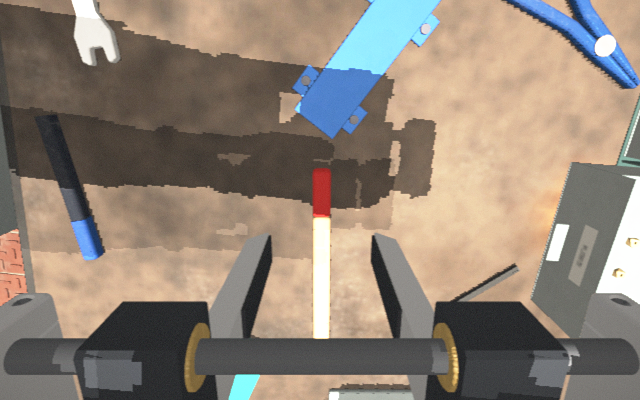

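View pics/t3.png

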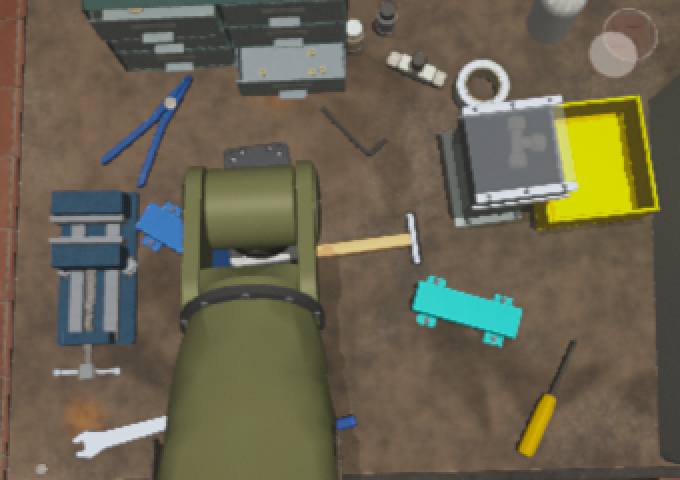

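Run:
```python
from h import *
s=monitor.read_state();c=vision.camera("wrist");T=wristT(s,c);im=c["color"].astype(int)
m=((im[...,2]>100)&(im[...,1]<60)&(im[...,0]<60)).astype(np.uint8); m[:, :280]=0;m[:,360:]=0
ys,xs=np.where(m);print(ys.min(),ys.max(),xs.min(),xs.max())
a=onz(c,(321,168),18,T);b=onz(c,(321,217),18,T);print(a,b,np.linalg.norm(a-b))
h=onz(c,(322,330),18,T);d=h-b;print("yaw",np.arctan2(d[1],d[0])+np.pi)
g=b+(a-b)*0.48;print(g)
plan([g[0],g[1],3],1.69,4,60)
```

```text
167 214 312 330
[565.57858127  80.68832761  18.        ] [570.8034822   36.24153903  18.        ] 44.75283906836881
yaw 1.6961310425822111
[568.29552975  57.57599755  18.        ]
at [569.6  58.  128.4] [-3.141  0.     1.688] dist 125.4
[[-0.01, -0.03, 3.13, -0.0, 0.0, -0.001, 60], [-0.01, -0.03, 3.13, -0.0, 0.0, -0.001, 60], [-0.01, -0.03, 3.13, -0.0, 0.0, -0.001, 60], [-0.01, -0.03, 3.13, -0.0, 0.0, -0.001, 60]]
```

```bash
python3 -m jog '[[0,-0.05,3.7,0,0,-0.003,60],[0,-0.05,3.7,0,0,0,60],[0,0,3.3,0,0,0,60],[0,0,1.4,0,0,0,40],[0,0,0.4,0,0,0,20],[0,0,0,0,0,0,0],[0,0,0,0,0,0,0],[0,0,0,0,0,0,0]]' 50 && python3 -m jog '[[0,0,0,0,0,0,0],[0,0,0,0,0,0,0],[0,0,0,0,0,0,0],[0,0,0,0,0,0,0]]'
```

```text
clock: 9.6
eef_pos: [569.2, 59.0, 4.8]
eef_rot: [3.139, 0.0, 1.692]
wrist_force: [-0.1, 0.2, 0.5]
finger_gap: 19.6
clock: 10.0
eef_pos: [569.1, 59.0, 4.6]
eef_rot: [3.14, 0.0, 1.692]
wrist_force: [-1.2, -0.9, 6.7]
finger_gap: 15.4
```

```bash
python3 -m jog '[[0,0,-1,0,0,0,0],[0,0,-3,0,0,0,0],[0,0,-4,0,0,0,0],[0,0,-3,0,0,0,0],[0,0,-0.9,0,0,0,0],[0,0,0,0,0,0,0],[0,0,0,0,0,0,0]]'
python3 - <<'E'
from h import *
plan([654.3,20.9,120],1.691,4,0)
s=monitor.read_state()
c=vision.camera("wrist");cv2.imwrite("pics/w4.png",c["color"])
c=vision.camera("scene");cv2.imwrite("pics/s4.png",cv2.resize(c["color"][90:290,230:430],None,fx=3,fy=3))
E
```

```text
clock: 10.7
eef_pos: [567.8, 59.0, 121.1]
eef_rot: [-3.14, -0.0, 1.692]
wrist_force: [0.8, 0.1, -1.1]
finger_gap: 15.5
at [567.8  59.  121.1] [-3.14  -0.     1.692] dist 94.5
[[-1.21, 2.03, 0.02, -0.0, -0.0, 0.0, 0], [-1.21, 2.03, 0.02, -0.0, -0.0, 0.0, 0], [-1.21, 2.03, 0.02, -0.0, -0.0, 0.0, 0], [-1.21, 2.03, 0.03, -0.0, -0.0, 0.0, 0]]
```

View pics/w4.png

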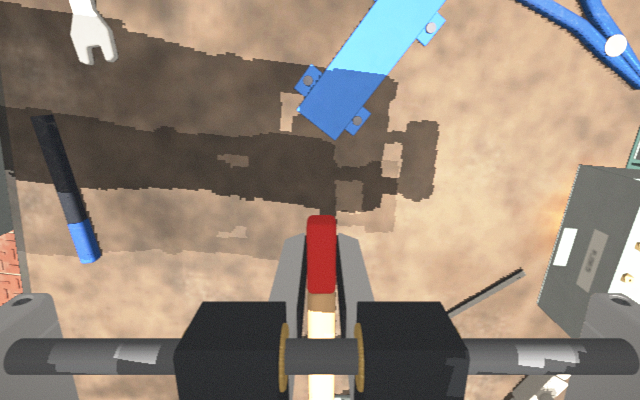

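View pics/s4.png

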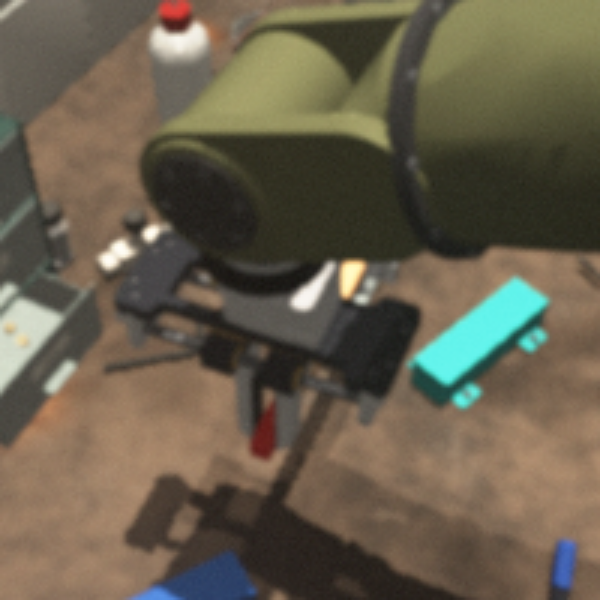

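The red tail is held centrally in the wrist view, at u≈321 and v≈216–293. Next I'll move in front of the entry and check the blade there.

```bash
python3 -m jog '[[-0.3,2.5,0,0,0,0,0],[-1.2,2.7,0,0,0,0,0],[-1.6,2.2,0,0,0,0,0],[-1.5,0.7,0,0,0,0,0],[0,0,0,0,0,0,0],[0,0,0,0,0,0,0]]'
python3 - <<'E'
from h import *
s=monitor.read_state();print(s["eef_pos"],s["eef_rot"])
c=vision.camera("top");cv2.imwrite("pics/t5.png",cv2.resize(c["color"][130:240,300:480],None,fx=4,fy=4,interpolation=2))
c=vision.camera("scene");cv2.imwrite("pics/s5.png",cv2.resize(c["color"][90:210,270:410],None,fx=5,fy=5,interpolation=2))
E
```

```text
clock: 11.4
eef_pos: [653.5, 23.0, 121.7]
eef_rot: [-3.14, -0.0, 1.691]
wrist_force: [-0.2, -0.3, -0.4]
finger_gap: 15.4
[653.49345004  23.04998746 121.74379594] [-3.14020870e+00 -3.12472114e-04  1.69116100e+00]
```

View pics/t5.png

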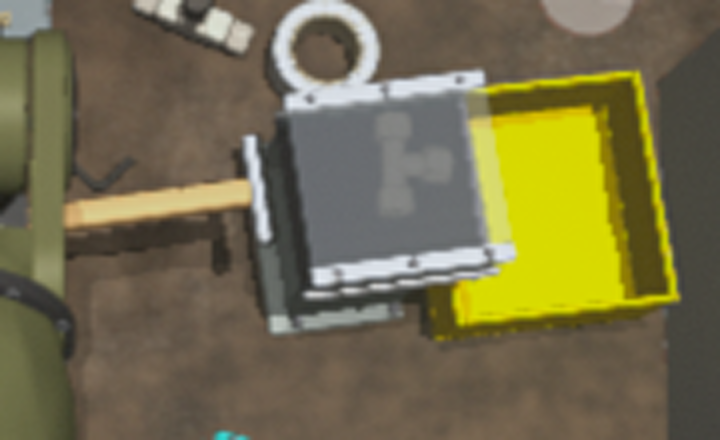

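View pics/s5.png

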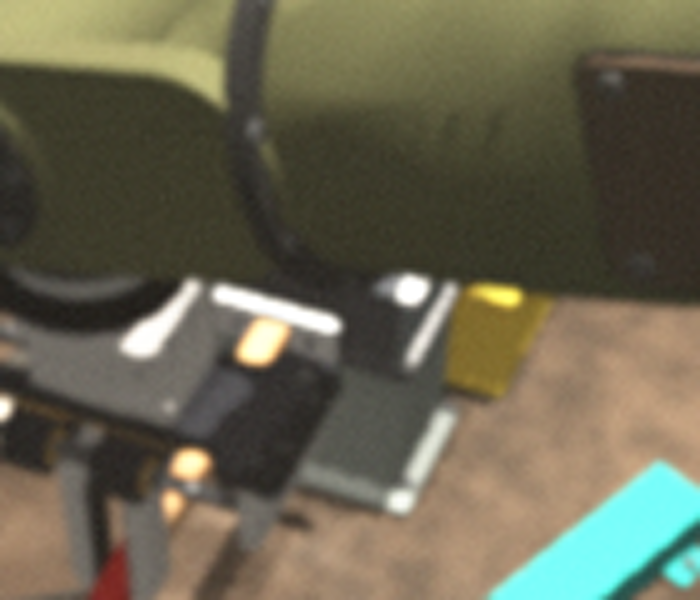

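Run:
```python
from h import *
t=vision.camera("top");s=vision.camera("scene")
q=lambda x0,y0,k,a,b:(x0+(a+.5)/k-.5,y0+(b+.5)/k-.5)
def tri(u,v):
    o1,d1=ray(t,u);o2,d2=ray(s,v)
    A=np.array([d1,-d2]).T;k=np.linalg.lstsq(A,o2-o1,rcond=None)[0]
    a=o1+k[0]*d1;b=o2+k[1]*d2;return (a+b)/2,np.linalg.norm(a-b)
L=tri(q(300,130,4,251,138),q(270,90,5,215,294));Rr=tri(q(300,130,4,264,237),q(270,90,5,340,327))
print(L,Rr,(L[0]+Rr[0])/2)
for z in(137,141):print(onz(t,q(300,130,4,251,138),z),onz(t,q(300,130,4,264,237),z))
# roof rails triangulated from initial crops
a=[(155,122),(405,88),(443,325),(192,358)];b=[(208,247),(298,103),(497,155),(410,305)]
for i in range(4):print("rail",tri(q(340,130,5,*a[i]),q(270,90,5,*b[i])))
```

```text
(array([ 705.78335295, -148.71817756,  134.40060987]), np.float64(4.13492603045224)) (array([ 641.47785542, -154.99182149,  137.77740165]), np.float64(2.0637064323292558)) [ 673.63060418 -151.85499952  136.08900576]
[ 703.16045376 -149.15813954  137.        ] [ 642.62352479 -154.766642    137.        ]
[ 702.15750777 -148.69924411  141.        ] [ 641.83961077 -154.28745414  141.        ]
rail (array([ 725.69653819, -169.56645362,  141.76629724]), np.float64(1.8852278773977167))
rail (array([ 739.85440002, -289.18385562,  147.66764377]), np.float64(0.3652180256129036))
rail (array([ 624.75026737, -299.91588931,  149.68878817]), np.float64(1.5021129280945658))
rail (array([ 613.48519426, -181.5516981 ,  142.89617137]), np.float64(4.227366342764678))
```

```bash
python3 -m jog '[[0,0,0.8,0,0,0,0],[0,0,0.45,0,0,0,0],[0,0,0,0,0,0,0],[-0.6,0,0,0,0,0,0],[-1,0,0,0,0,0,0],[-1,0,0,0,0,0,0],[-1,0,0,0,0,0,0],[0,0,0,0,0,0,0]]'
python3 - <<'E'
from h import *
s=monitor.read_state();print(s["eef_pos"],s["eef_rot"],s["wrist_force"])
c=vision.camera("top");cv2.imwrite("pics/t6.png",cv2.resize(c["color"][130:240,300:480],None,fx=4,fy=4,interpolation=2))
c=vision.camera("scene");cv2.imwrite("pics/s6.png",cv2.resize(c["color"][90:210,270:410],None,fx=5,fy=5,interpolation=2))
E
```

```text
clock: 12.4
eef_pos: [658.9, -14.4, 110.0]
eef_rot: [3.141, 0.0, 1.69]
wrist_force: [0.3, 0.0, -0.7]
finger_gap: 15.6
[658.88452014 -14.39535586 109.97958641] [3.14142813e+00 2.06727994e-04 1.69010174e+00] [ 0.31315702  0.00403077 -0.70807422]
```

View pics/t6.png

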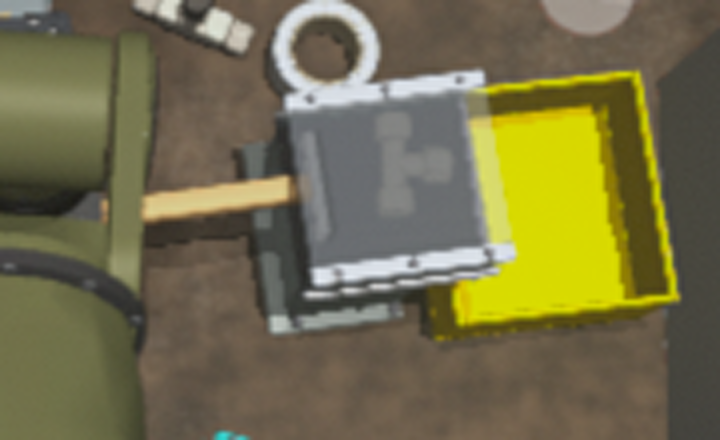

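The blade is inside the tunnel with clearance on both sides. Its edges run about 135–238 px in the crop, and the tee sits ahead at (395,165). I'll push slowly.

```bash
python3 -m jog '[[-1,0.15,0,0,0,0,0],[-1,0.15,0,0,0,0,0],[-1,0,0,0,0,0,0],[-1,0,0,0,0,0,0],[-1,0,0,0,0,0,0],[-1,0,0,0,0,0,0],[0,0,0,0,0,0,0]]'
python3 - <<'E'
from h import *
s=monitor.read_state();print(s["eef_pos"],s["eef_rot"],s["wrist_force"])
c=vision.camera("top");cv2.imwrite("pics/t7.png",cv2.resize(c["color"][130:240,300:480],None,fx=4,fy=4,interpolation=2))
E
```

```text
clock: 13.2
eef_pos: [669.0, -73.4, 109.9]
eef_rot: [3.142, 0.0, 1.69]
wrist_force: [-0.5, -0.4, -0.5]
finger_gap: 15.3
[669.01087021 -73.3745162  109.90164924] [3.14153372e+00 2.73624344e-04 1.69046856e+00] [-0.51161363 -0.3503754  -0.53634409]
```

View pics/t7.png

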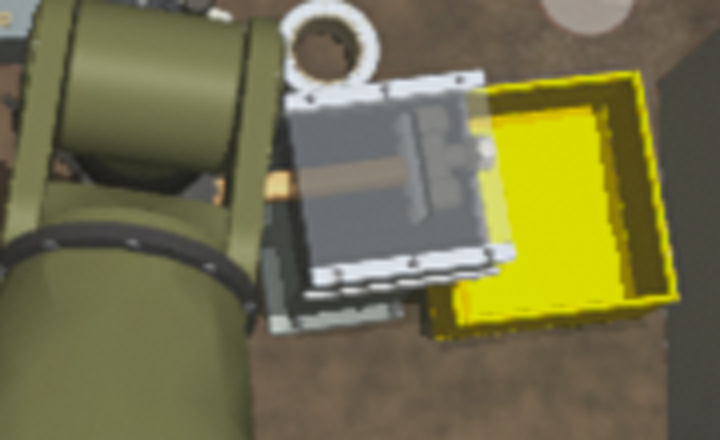

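The blade is now against the tee, and the tee's stem pokes out past the drop edge at (487,150). I'll keep pushing.

```bash
python3 -m jog '[[-1,0,0,0,0,0,0],[-1,0,0,0,0,0,0],[-1,0,0,0,0,0,0],[-1,0,0,0,0,0,0],[-0.8,0,0,0,0,0,0],[0,0,0,0,0,0,0],[0,0,0,0,0,0,0],[0,0,0,0,0,0,0]]'
python3 - <<'E'
from h import *
s=monitor.read_state();print(s["eef_pos"],s["eef_rot"],s["wrist_force"])
c=vision.camera("top");cv2.imwrite("pics/t8.png",cv2.resize(c["color"][130:240,300:480],None,fx=4,fy=4,interpolation=2))
E
```

```text
clock: 14.05
eef_pos: [674.7, -119.2, 109.9]
eef_rot: [-3.141, -0.0, 1.692]
wrist_force: [-0.7, -0.1, -0.7]
finger_gap: 15.3
[ 674.71019868 -119.1510911   109.91027464] [-3.14148761e+00 -8.49943865e-05  1.69207535e+00] [-0.66162208 -0.07696125 -0.68273724]
```

View pics/t8.png

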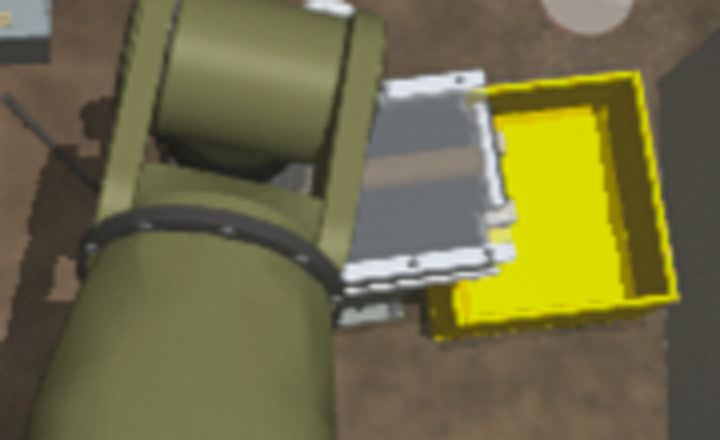

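The tee is over the edge: parts of it show below the blade at (500,140) and (500,215). I'll push 10 mm more, then retract and look.

```bash
python3 -m jog '[[-0.5,0,0,0,0,0,0],[-0.5,0,0,0,0,0,0],[0,0,0,0,0,0,0],[1.5,0,0,0,0,0,0],[2,0,0,0,0,0,0],[2,0,0,0,0,0,0],[2,0,0,0,0,0,0],[2,0,0,0,0,0,0]]'
python3 - <<'E'
from h import *
s=monitor.read_state();print(s["eef_pos"],s["eef_rot"],s["wrist_force"])
c=vision.camera("top");cv2.imwrite("pics/t9.png",cv2.resize(c["color"][130:240,300:480],None,fx=4,fy=4,interpolation=2))
E
```

```text
clock: 14.9
eef_pos: [664.2, -32.6, 110.1]
eef_rot: [3.141, -0.0, 1.693]
wrist_force: [0.3, -0.4, -1.3]
finger_gap: 15.6
[664.16822344 -32.64819422 110.09726598] [ 3.14145179e+00 -7.72245079e-06  1.69282459e+00] [ 0.30321964 -0.3634346  -1.25422541]
```

View pics/t9.png

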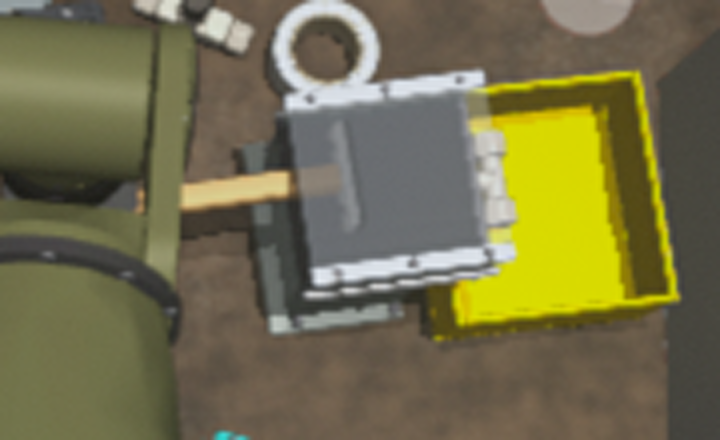

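The tee is in the bin, with its bar at about (490,180) beside the shelf edge. I'll withdraw the pusher fully and go back to the lay-down spot.

```bash
python3 -m jog '[[2,0,0,0,0,0,0],[2,0,0,0,0,0,0],[1.8,0,0,0,0,0,0],[0.2,0,-0.5,0,0,0,0],[0,0,-0.5,0,0,0,0],[0,0,0,0,0,0,0]]'
python3 - <<'E'
from h import *
plan([569,59,120],1.692,4,0)
s=monitor.read_state();T=0
c=vision.camera("scene");cv2.imwrite("pics/s10.png",c["color"])
E
```

```text
clock: 15.55
eef_pos: [657.8, 23.9, 121.2]
eef_rot: [3.14, 0.0, 1.691]
wrist_force: [0.6, 0.2, 0.1]
finger_gap: 15.6
at [657.8  23.9 121.2] [3.14  0.    1.691] dist 95.5
[[1.14, -2.1, 0.02, 0.0, 0.0, -0.0, 0], [1.14, -2.1, 0.03, 0.0, 0.0, -0.0, 0], [1.14, -2.1, 0.03, 0.0, 0.0, -0.0, 0], [1.14, -2.1, 0.03, 0.0, 0.0, -0.0, 0]]
```

View pics/s10.png

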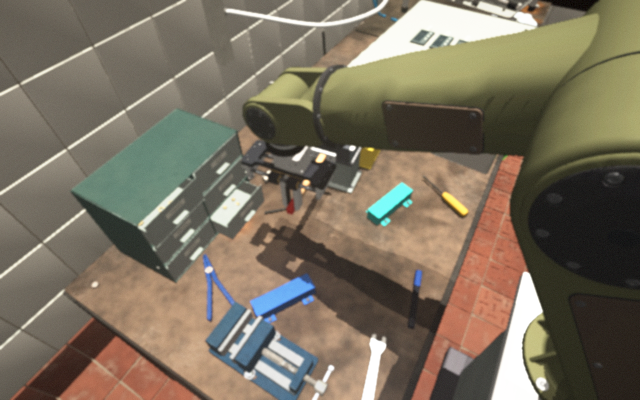

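The scene view shows nothing disturbed, with the arm clear of the drawers at about (235,205). Now I'll go to the lay-down spot.

```bash
python3 -m jog '[[1.6,-1.5,0,0,0,0,0],[1.5,-2.4,0,0,0,0,0],[1,-2.6,0,0,0,0,0],[0.5,-1.9,0,0,0,0,0],[0,0,3.5,0,0,0,0],[0,0,4,0,0,0,0],[0,0,2.5,0,0,0,0],[0,0,0,0,0,0,0]]'
python3 - <<'E'
from h import *
plan([569,59,4.6],1.692,4,0)
c=vision.camera("top");cv2.imwrite("pics/t11.png",c["color"][100:340,140:480].repeat(2,0).repeat(2,1))
E
```

```text
clock: 16.4
eef_pos: [566.4, 59.2, 16.8]
eef_rot: [-3.136, -0.0, 1.691]
wrist_force: [-0.5, -0.5, -0.2]
finger_gap: 15.3
at [566.4  59.2  16.8] [-3.136 -0.     1.691] dist 12.5
[[-0.01, 0.07, 0.3, -0.001, -0.0, -0.0, 0], [-0.01, 0.06, 0.3, -0.001, -0.0, -0.0, 0], [-0.01, 0.06, 0.3, -0.001, -0.0, -0.0, 0], [-0.01, 0.06, 0.3, -0.001, -0.0, -0.0, 0]]
```

View pics/t11.png

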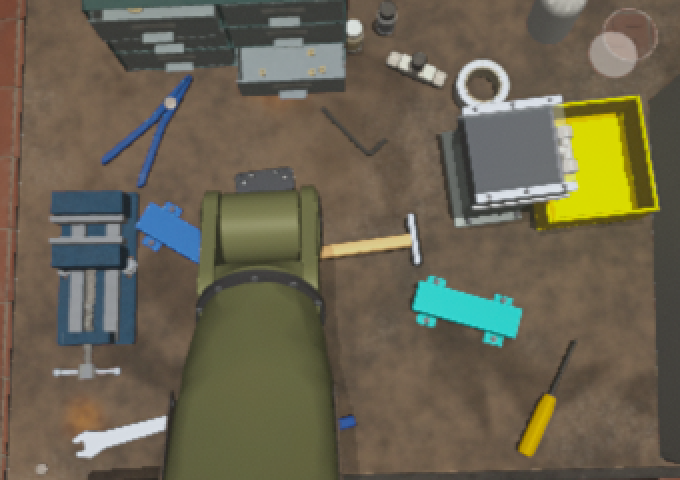

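```bash
python3 -m jog '[[0,0,0.7,0,0,0,0],[0,0,0.3,0,0,0,0],[0,0,0.1,0,0,0,0],[0,0,0,0,0,0,0],[0,0,0,0,0,0,0]]'
```

```text
clock: 16.95
eef_pos: [568.5, 60.0, 9.4]
eef_rot: [3.141, 0.0, 1.692]
wrist_force: [-0.2, 1.0, -1.0]
finger_gap: 15.3
```

```bash
python3 -m jog '[[0,0,0.2,0,0,0,0],[0,0,0.1,0,0,0,0],[0,0,0,0,0,0,0],[0,0,0,0,0,0,0]]' ; python3 -m jog '[[0,0,0.1,0,0,0,0],[0,0,0,0,0,0,0],[0,0,0,0,0,0,0]]'
```

```text
clock: 17.35
eef_pos: [568.3, 60.0, 5.9]
eef_rot: [-3.141, -0.0, 1.692]
wrist_force: [0.1, -0.5, -1.0]
finger_gap: 15.4
clock: 17.65
eef_pos: [568.3, 60.0, 4.9]
eef_rot: [3.142, 0.0, 1.692]
wrist_force: [0.5, 0.8, -0.6]
finger_gap: 15.5
```

Laid down. I'll release and rise, then move aside for a clear view.

```bash
python3 -m jog '[[0,0,0.05,0,0,0,60],[0,0,0,0,0,0,60],[0,0,0,0,0,0,60],[0,0,0,0,0,0,60],[0,0,0,0,0,0,60],[0,0,0,0,0,0,60],[0,0,-2,0,0,0,60],[0,0,-4,0,0,0,60]]' && python3 -m jog '[[0,0,-5,0,0,0,60],[0,0,-5,0,0,0,60],[0,0,-5,0,0,0,60],[0,-3,-4,0,0,0,60],[0,-4.5,0,0,0,0,60],[0,-4.5,0,0,0,0,60],[0,-4,0,0,0,0,60],[0,0,0,0,0,0,60]]'
python3 - <<'E'
from h import *
c=vision.camera("top");cv2.imwrite("pics/t12.png",c["color"][100:340,140:480].repeat(2,0).repeat(2,1))
c=vision.camera("scene");cv2.imwrite("pics/s12.png",c["color"])
c=vision.camera("wrist");cv2.imwrite("pics/w12.png",c["color"])
E
```

```text
clock: 18.45
eef_pos: [566.7, 59.9, 62.6]
eef_rot: [-3.136, -0.0, 1.692]
wrist_force: [0.8, 0.0, 0.2]
finger_gap: 56.3
clock: 19.25
eef_pos: [406.5, 40.5, 255.1]
eef_rot: [3.14, 0.0, 1.692]
wrist_force: [-0.6, 0.4, -0.0]
finger_gap: 56.5
```

View pics/t12.png

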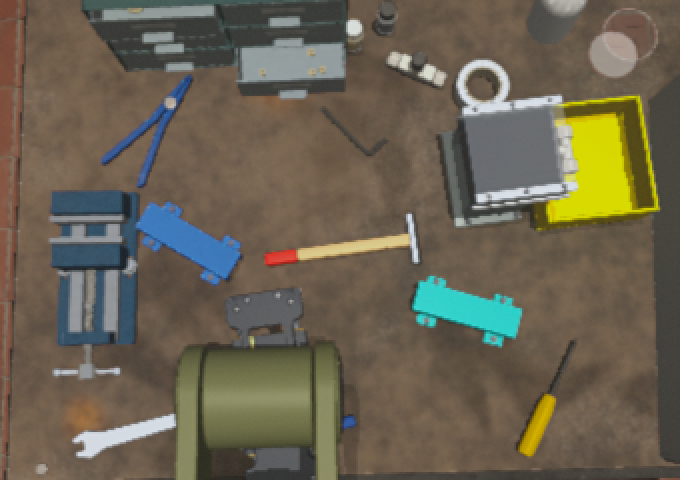

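View pics/s12.png

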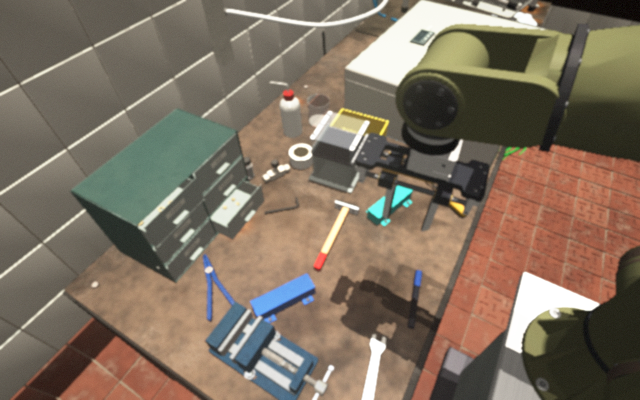

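View pics/w12.png

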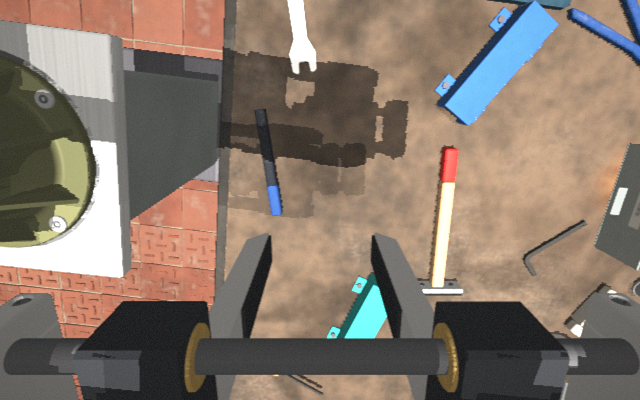

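The pusher lies flat at (340,248) in the top crop, and the bin, pliers and hex key look unmoved. The tee at (568,150) is partly hidden by the shelf, so I'll look down into the bin with the wrist camera.

```bash
python3 -m jog '[[-3,0.5,-1.5,0,0,0,60],[-4,0.5,-1.5,0,0,0,60],[-4,0.5,-1.5,0,0,0,60],[-4,0.5,-1,0,0,0,60],[-4,0.5,-1,0,0,0,60],[-4,0.5,0,0,0,0,60],[-4,0.5,0,0,0,0,60],[-4,0.5,0,0,0,0,60]]' && python3 -m jog '[[-4,0.6,0,0,0,0,60],[-4,0.6,0,0,0,0,60],[-4,0.6,0,0,0,0,60],[-4,0.6,0,0,0,0,60],[0,0,0,0,0,0,60],[0,0,0,0,0,0,60]]'
python3 - <<'E'
from h import *
c=vision.camera("wrist");cv2.imwrite("pics/w13.png",c["color"])
E
```

```text
clock: 20.2
eef_pos: [487.7, -264.5, 318.6]
eef_rot: [-3.141, -0.001, 1.692]
wrist_force: [0.4, 1.1, 1.0]
finger_gap: 56.7
clock: 20.8
eef_pos: [530.2, -418.9, 317.2]
eef_rot: [-3.14, -0.002, 1.691]
wrist_force: [0.9, 0.1, -0.5]
finger_gap: 56.3
```

View pics/w13.png

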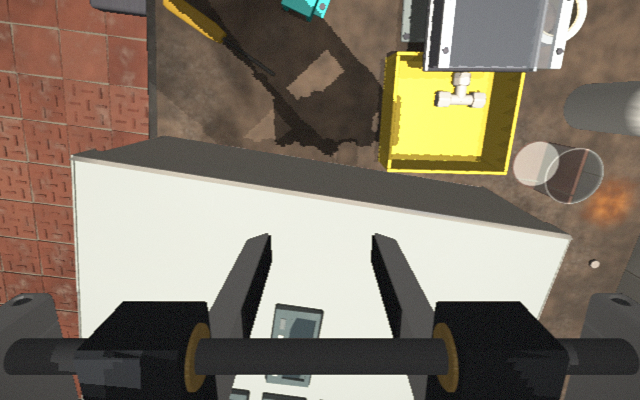

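Run:
```python
from h import *
s=monitor.read_state();c=vision.camera("wrist");T=wristT(s,c)
im=c["color"];cv2.imwrite("pics/w14.png",cv2.resize(im[40:190,370:540],None,fx=4,fy=4,interpolation=2))
f=lambda u,v,z:onz(c,(u,v),z,T)
for z in(4,12,40,75): print(z,np.linalg.norm(f(435,99,z)-f(486,99,z)),f(460,99,z).round(0))
```

```text
4 70.39335635304222 [ 710. -319.    4.]
12 69.25428932083305 [ 707. -319.   12.]
40 65.26755470810099 [ 696. -320.   40.]
75 60.284136442185655 [ 683. -321.   75.]
```

View pics/w14.png

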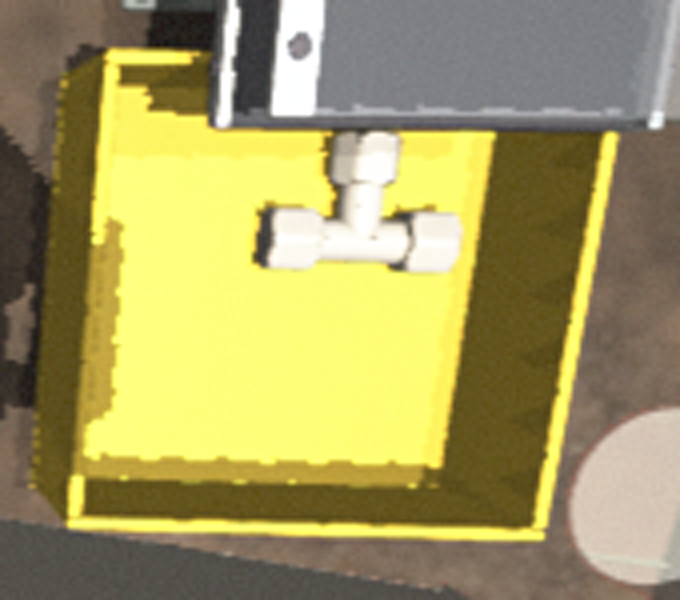

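Run:
```python
from h import *
t=vision.camera("top");s=monitor.read_state();c=vision.camera("wrist");T=wristT(s,c)
im=t["color"];cv2.imwrite("pics/t14.png",cv2.resize(im[130:240,340:480],None,fx=5,fy=5,interpolation=2))
u=(424,175)
for z in(15,40,65): print(z,onz(t,u,z).round(0),onz(c,(370+362/4,40+240/4),z,T).round(0))
# bin vs. start
a=cv2.imread("pics/top0.png")
def m(i): h=cv2.cvtColor(i,cv2.COLOR_BGR2HSV);q=cv2.inRange(h,(22,150,60),(35,255,255))[130:230,400:480];return cv2.boundingRect(q)
print(m(a),m(im))
d=cv2.absdiff(a,im).max(2); 
for n,(x0,x1,y0,y1) in dict(pliers=(188,240,135,195),hex=(295,335,150,180),bin=(430,472,145,215)).items(): print(n,(d[y0:y1,x0:x1]>40).sum())
```

```text
15 [ 702. -326.   15.] [ 708. -320.   15.]
40 [ 696. -320.   40.] [ 698. -321.   40.]
65 [ 690. -314.   65.] [ 688. -321.   65.]
(7, 18, 63, 67) (7, 18, 63, 67)
pliers 0
hex 0
bin 152
```

View pics/t14.png

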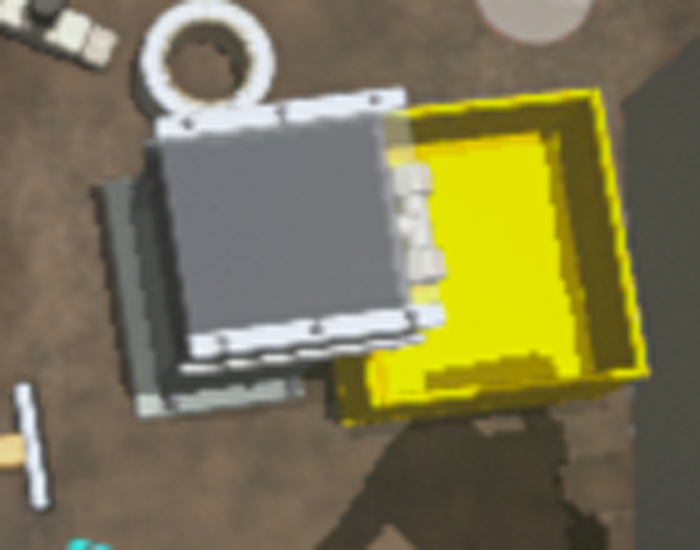

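Run:
```python
from cell import order,monitor
print(monitor.read_state()["wrist_force"],monitor.read_state()["clock"]);print(order.sign_off())
```

```text
[-0.2935601   0.19463341 -0.48950049] 21.0
the job is handed in; nothing more can be done
None
```

The rejected tee is in the yellow bin. I handed the job in at 21 s of the 66 s allowed; the hand-in gives no verdict.

**What I did:** I drew the pusher straight out of the blue sleeve and laid it on the bench. I took it again by the red tail and pushed the tee through the tunnel and off the drop edge. Then I withdrew the pusher and laid it flat on the bench. Only the pusher's blade touched the tee.

**Last checks:**
- **Tee:** the wrist and top views both show it inside the bin.
- **Pusher:** it lies flat on the bench, clear of the other things.
- **Bin, pliers and hex key:** the bin's outline in the top view is the same as at the start, and nothing has changed around the pliers or hex key.
- **Robot:** the arm was clear of everything, with about 0.6 N on the wrist at hand-in.

**Where checks disagreed:** the top and wrist cameras differ by up to about 6 mm on the tee's position. Its apparent size in the wrist view also came out about 8–10% too large for it to be on the bin floor. Its exact height in the bin is therefore uncertain, though its shape and shadow look like it is lying flat on the floor.

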